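# Set the shoe-airing sash at its stop clip and chock it

### The arm

A 6-joint arm with a two-finger parallel gripper is mounted at the origin on the work surface. World frame = base frame: x ahead of the robot, y to its left, z up, the work surface at z = 0. Lengths are in m, angles in degrees, forces in N, time in s.
With the tool pointing down it reaches from about 0.15 to 0.775 m from the base axis. Payload 6.1 kg.
Tool frame: the origin (TCP) lies midway between the tips of the shut fingers; the grasp point (between the pads) lies 19 mm behind it; z points along the fingers, y is the line along which they close (so a half turn about z gives the same grasp; the last joint's range is limited). The gripper opens to 85 mm and grips with 20 to 120 N. Pads are 22 mm wide; open, the fingers measure 114 mm over their backs; the gripper's body (76 mm by 85 mm) begins 54 mm behind the grasp point. The pads swing forward as they close: fully open they stand 13 mm farther back than shut.
Start: joints at [-63.312, 7.208, -2.269, 80.523, 0, 90], TCP at [0.236, -0.469, 0.231] pointing down, gripper open.
Joint ranges: [-155.77, 155.77], [-54.66, 111.73], [-72.52, 77.12], [-102.08, 115.82], [-83.92, 84.16], [-180, 180]. Speed limits (degrees/s): [136.94, 136.94, 172.46, 180, 180, 180].

### API

Orientations are given as [roll, pitch, yaw] about the fixed x, y, z axes, in that order (R = Rz(yaw) Ry(pitch) Rx(roll)).
In Python, from station import * gives the robot as it stands. The module is installed in compiled form; this text tells all that it offers.
- The arm moves only by the shell command python3 -m handwheel 'ROWS' [FORCE]. ROWS is JSON, one flat list of numbers, 7 for each row, row after row: the turn, a rotation vector about the tool's x, y, z each as a share of 120 degrees, from -1 to 1, then the shift along the tool's x, y, z each as a share of 200 mm, from -1 to 1, then the opening, from -1 (shut) to 1 (fully open), so that 0 is half open. In form: [rx, ry, rz, dx, dy, dz, fingers, rx, ry, rz, dx, dy, dz, fingers, ...]. A call has 1 to 8 rows; each row shifts and turns the commanded pose from where the row before left it, along the tool's axes as they then stand; what a row does not reach is not made up. A row lasts 1/8 s, in which the tool goes at most 62.5 mm and 10.7 degrees, less where a joint would pass 70% of its speed; a pose out of reach is approached as far as the arm can. A call with a number of a shift or a turn outside -1 to 1 is refused whole. A call with a gripper value outside its range is refused whole. The fingers move at their own pace and stop on an object; FORCE is the grip in N (left out, the last holds). Time passes only in rows, so rows that do not move let the fingers close. It gives the time, the measured TCP pose, the force, the opening and the grip force at its end, in the units of the state.
- observe(): the state, without advancing time (a new reading comes with each control period).
- read_camera(name): name is "scene" or "side" or "wrist"; returns the picture (400x640x3 uint8, red, green, blue); there is no depth.
- camera_info(name): a dict with "vertical_fov" (degrees; the focal length in pixels is half the picture's height over the tangent of half this angle, whatever the lens; pixels are square), "cx", "cy" (the principal point, pixels), "k1" (the pictures are not rectified: a ray, as slopes to the right and down, at radius r is drawn at 1 + k1 r^2 times it, then the intrinsics apply), "extrinsics" (4x4, takes a point from camera to world coordinates). Camera axes: x right, y down, z forward; pixel columns grow to the right and rows downward; lengths in m; the calibration is good to about 2 mm. A picture is of the moment at which its call begins: read the wrist's pose just before it. camera_info takes no time and is no camera call; for the wrist camera it gives the pose at the moment of the call.
- close_job(): hands the job in; it is judged then, once.
The state is a dict: "t": time; "qpos": joint angles; "dq": joint speeds; "joint_efforts": joint torques, N m; "ee_pos": TCP position; "eef_rot": TCP orientation; "force": force on the tool from outside, world axes, zero at the start; "moment": the same for the moment, N m; "grip_width": finger opening in m; "gripper_force": force on a finger pad.
Only numpy, scipy, OpenCV 4.12 (cv2) and the standard library are available. Lean on these libraries where they do the work, as an engineer would, in place of code of your own. Each camera call takes 0.05 s, during which the arm holds its last target. There are 200 camera calls.

### The job

Set the shoe cupboard to air: push its glazed sash up until its top just meets the brass stop clip that marks the airing height, then slide the doorstop wedge, thin end first and flat on the bench, squarely under the front of the sash until it is jammed firmly, and let go. Go gently: the clip is held only by friction and must stay where it was set, the glazed sash must not be forced, and everything else on the bench stays where it is.

Things in the scene. Friction and masses are not known exactly. Their poses are not given: they have to be found in the camera images.
- cupboard: Fixed wooden shoe-airing cupboard on the bench, to the robot's right, front towards the middle of the bench: 440 mm wide, 240 deep, 398 high, without a floor (the bench top is its floor). Origin at the centre of its footprint at bench height; -x points out of the front, y along the front, z up. The front face of the sash lies at x = -120 mm.
- sash: Glazed lower sash, 400 mm wide, 20 thick, 180 high, on spring balances; slides straight up. Origin: middle of its underside, mid-thickness (front face 10 mm out); axes as the cupboard's. The origin's z is the opening under it (1 to 5 mm at the start). It stays wherever it is left; raising it slowly takes 5 to 9 N, 3 N more per 100 mm/s. Its lower front edge is what bears on the wedge.
- sash_lift (a point): Steel finger ledge in the middle of the sash's bottom rail: 100 mm wide along y, 28 mm out from the sash face, 8 thick. This point is the middle of the outer lip of its underside, 54 mm above the sash's lower edge; below it is free air down to the bench. It is pushed up from below, for instance with closed fingers pointing 45 degrees down into the corner under it.
- sash_top (a point): Top edge of the sash, on the stile that runs under the stop clip.
- clip: Brass stop clip, a block 36 mm wide, 14 high, with a thumb screw, clamped on the jamb runner at the cupboard's +y end; it marks the airing height. It reaches over the sash stile and stops the sash. Origin: centre of its underside, 22 to 34 mm above the top of the closed sash. Pressed up by the sash with more than about 9 N it slips out of place.
- wedge: Green silicone doorstop wedge, 0.2 kg, 165 mm long, 48 wide; height falls evenly from 50 mm (thick end) to 5 mm (thin end). Lies flat on the bench. Origin: centre of its underside; +x to the thin end, z up. Friction on wood about 0.6: it stays where it is jammed. Pushing it in takes 1.3 to 1.7 times the force with which it bears up under the sash; a firm fit is 13 to 18 N of push.
- wedge_centre (a point): Middle of the wedge, halfway along and halfway up there (14 mm above its underside). The tall part to grip across its 48 mm width lies 40 to 70 mm from here towards the thick end. The hand has most room when the wedge goes in under the sash beside the finger ledge, 120 to 150 mm from the middle.
- shoe_horn: Bystander: black plastic shoe horn, 170 x 46 mm, 12 high, lying flat.
- shoe_brush: Bystander: wooden shoe brush, 150 x 48 mm, 40 high.
- door_knob: Bystander: glass door knob on a brass rose, 58 mm across, 62 high.
- key_plate: Bystander: brass key hook plate lying on its back, 180 x 34 mm, hooks up to 29 high.
- polish_tin: Bystander: shoe polish tin, 76 mm across, 26 high.

How it is judged:
By the outcome, as a careful person would: the job done as asked, in the order asked, and still so for the second after the job is handed in, with the robot touching nothing.
It also fails if it takes over 72 s, if anything falls off the work surface, if the arm or the gripper's body presses on something with over 40 N, if the wrist force passes 120 N, or if a joint passes its speed limit or range.

## Working session

There is one attempt and no reset: what is moved stays moved. The work goes in short steps, Python scripts to look and compute and a shell command to move; the robot and the scene stay as the last step left them, time stands still between calls to the robot, and variables do not carry over. Pictures are saved under pics/ and viewed, at most 10 in all, crops included, and the job is handed in when it is done.

```bash
mkdir -p pics; cat > h.py <<'E'
from station import *
import numpy as np, cv2
def save(n,f):
    im=read_camera(n); cv2.imwrite('pics/'+f,im[:,:,::-1]); return im
def cam(n):
    c=camera_info(n); f=200/np.tan(np.radians(c['vertical_fov']/2)); return c,f
def ray(n,u,v,c=None):
    c=c or camera_info(n); f=200/np.tan(np.radians(c['vertical_fov']/2))
    K=np.array([[f,0,c['cx']],[0,f,c['cy']],[0,0,1.]])
    p=cv2.undistortPoints(np.array([[[u,v]]],float),K,np.array([c['k1'],0,0,0,0.]))[0,0] if 0 else None
    d=np.array([(u-c['cx'])/f,(v-c['cy'])/f]); s=d.copy()
    for _ in range(30): s=d/(1+c['k1']*(s@s))
    E=np.array(c['extrinsics']); w=E[:3,:3]@np.array([s[0],s[1],1]); return E[:3,3],w/np.linalg.norm(w)
def plane(n,u,v,z,c=None):
    o,w=ray(n,u,v,c); return o+w*(z-o[2])/w[2]
def two(a,b):
    (o1,d1),(o2,d2)=a,b
    A=np.stack([d1,-d2],1); t=np.linalg.lstsq(A,o2-o1,rcond=None)[0]
    p,q=o1+t[0]*d1,o2+t[1]*d2; return (p+q)/2,np.linalg.norm(p-q)
E
python3 - <<'E'
from h import *
np.set_printoptions(precision=4,suppress=True)
for n in ['scene','side']:
    save(n,n+'0.png'); c=camera_info(n); print(n,c['vertical_fov'],c['cx'],c['cy'],c['k1']); print(np.array(c['extrinsics']))
print(observe())
E
```

```text
scene 44.458519164438194 321.2413093710551 205.14781918986586 -0.08707738095713802
[[-0.6872  0.3836 -0.6169  1.3667]
 [ 0.7264  0.366  -0.5817  0.7929]
 [ 0.0026 -0.8479 -0.5302  0.831 ]
 [ 0.      0.      0.      1.    ]]
side 50.76773001670107 318.13373103194596 199.28270077611492 -0.10847612990284304
[[-0.971  -0.1377  0.1957  0.3186]
 [-0.2385  0.6228 -0.7451  0.9514]
 [-0.0193 -0.7701 -0.6376  0.9205]
 [ 0.      0.      0.      1.    ]]
{'t': 0.1, 'qpos': array([-63.3129,   7.2385,  -2.3213,  80.5238,   0.0005,  89.9993]), 'dq': array([-0.0358, -0.1031,  0.0833, -0.0036,  0.0962, -0.0318]), 'joint_efforts': array([  0.0002, -43.6904,  35.3607,   0.0136,   0.    ,   0.    ]), 'ee_pos': array([ 0.2356, -0.4687,  0.2306]), 'eef_rot': array([-179.9164,   -0.0005,   26.6878]), 'force': array([ 0.2002,  0.2261, -0.6411]), 'moment': array([ 0.0084, -0.0234,  0.0421]), 'gripper_force': 0.0, 'grip_width': 0.08555850979674841}
```

View pics/scene0.png

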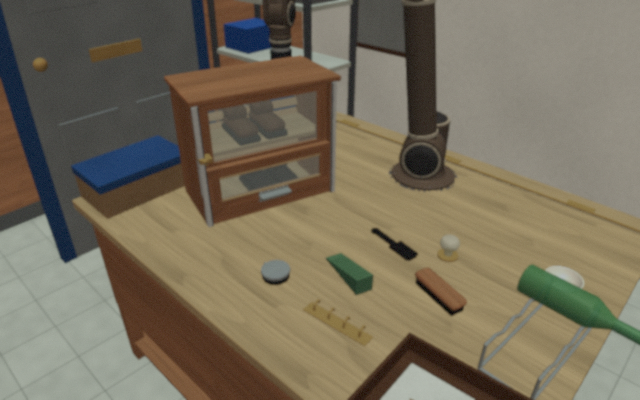

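View pics/side0.png

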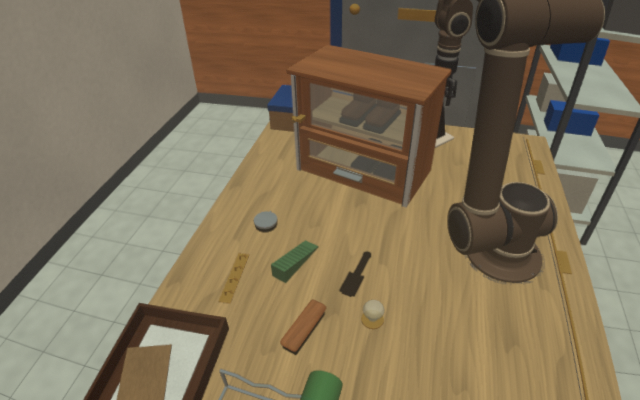

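Scene: the cupboard's front bottom corners are at about (210,218) and (333,190), the clip at (206,158), the ledge at (275,192), and the green wedge at (350,273). Side: the front corners are at (298,168) and (409,202), the clip at (299,118), the ledge at (347,174), and the wedge at (295,260). I need an enlarged view for accurate edges.

```bash
python3 - <<'E'
from h import *
np.set_printoptions(precision=4,suppress=True)
a=cv2.imread('pics/scene0.png');b=cv2.imread('pics/side0.png')
A=cv2.resize(a[60:230,160:350],None,fx=3.5,fy=3.5,interpolation=cv2.INTER_CUBIC)[:, :400*2]
A=cv2.resize(a[90:230,185:345],(400,350),interpolation=cv2.INTER_CUBIC)
B=cv2.resize(b[75:215,285:445],(400,350),interpolation=cv2.INTER_CUBIC)
C=cv2.resize(a[240:310,310:390],(400,350)); 
top=np.hstack([A,B]); 
C=cv2.resize(a[245:299,320:382],(284,248),interpolation=cv2.INTER_CUBIC);D=cv2.resize(b[235:284,265:325],(304,248),interpolation=cv2.INTER_CUBIC)
bot=np.zeros((250,800,3),np.uint8); bot[:248,:284]=C; bot[:248,400:704]=D
cv2.imwrite('pics/comp.png',np.vstack([top,bot]))
print(two(ray('scene',210,218),ray('side',298,168)),two(ray('scene',333,190),ray('side',409,202)),two(ray('scene',275,192),ray('side',347,174)),two(ray('scene',206,158),ray('side',299,118)))
for n,im in(('scene',a),('side',b)):
    h=cv2.cvtColor(im,cv2.COLOR_BGR2HSV); m=cv2.inRange(h,(55,60,20),(85,255,200))
    cs,_=cv2.findContours(m,0,1)
    for c in cs:
        if cv2.contourArea(c)>150:
            x,y,w,hh=cv2.boundingRect(c); print(n,x,y,w,hh,cv2.approxPolyDP(c,3,True)[:,0].tolist() if x>250 else '')
E
```

```text
(array([ 0.7133, -0.274 ,  0.0206]), np.float64(0.016804469176073852)) (array([ 0.2968, -0.1653,  0.0009]), np.float64(0.013349472296452064)) (array([ 0.5173, -0.2043,  0.0636]), np.float64(0.0008370751287055981)) (array([ 0.7011, -0.2757,  0.2221]), np.float64(0.002370638945709426))
scene 519 266 121 78 [[524, 273], [519, 286], [522, 291], [583, 325], [611, 326], [639, 343], [639, 331], [616, 320], [596, 297], [534, 266]]
scene 328 255 44 38 [[328, 258], [356, 292], [369, 288], [371, 275], [341, 255]]
```

View pics/comp.png

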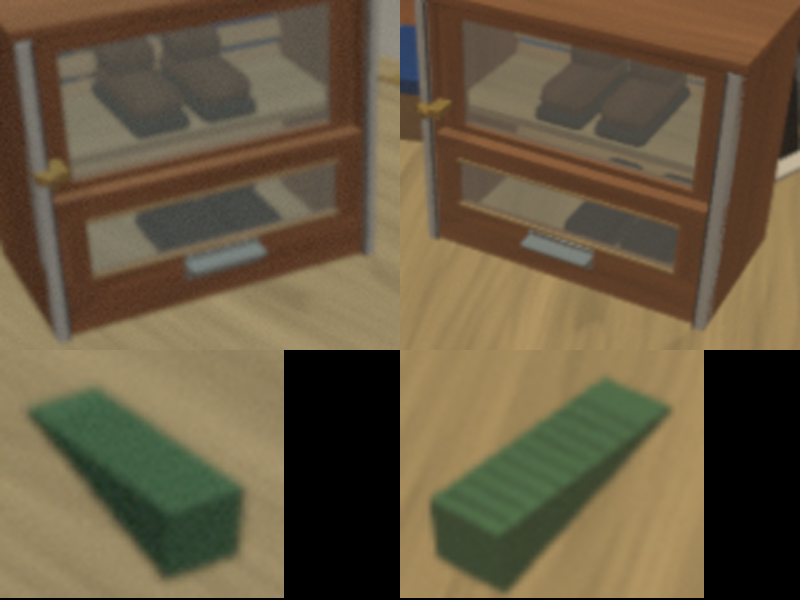

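The composite (2.5x for the cupboard) gives these pixels. Scene: ledge lip underside from (260,200) to (291.4,192.8), runner bottoms at (210,225) and (332.6,192), clip underside at (207,163.6). Side: ledge lip from (334,175) to (362,181.8), runner bottoms at (299,169.8) and (405,206), clip underside at (297.8,121.4). The wedge's thin end points roughly at the cupboard.

```bash
python3 - <<'E'
from h import *
np.set_printoptions(precision=4,suppress=True)
T=lambda n,a,b:print(n,*two(ray('scene',*a),ray('side',*b)))
T('ledge +y',(260.2,200),(334.2,175));T('ledge -y',(291.4,192.8),(362.2,181.8));T('ledge mid',(275.8,196.4),(348.2,178.2))
T('runner+',(210.2,225.2),(299,169.8));T('runner-',(332.6,192),(405,206.2))
T('clip',(207,163.6),(297.8,121.4))
T('glass BR',(185+337/2.5,90+208/2.5),(285+275/2.5,75+264/2.5)); T('glass BL',(185+95/2.5,90+277/2.5),(285+60/2.5,75+186/2.5))
T('glass TL',(185+86/2.5,90+222/2.5),(285+60/2.5,75+160/2.5))
s=lambda x,y:(320+x/4.58,245+(y-350)/4.593); d=lambda x,y:(265+(x-400)/5.067,235+(y-350)/5.061)
T('thickTopNear',s(165,515),d(498,535));T('thickTopFar',s(242,488),d(434,500))
T('thinA',s(95,388),d(668,409) ) ;T('thin1',s(30,412),d(604,378));
for n,p in (('thickBotScene',s(165,577)),('thickBotScene2',s(238,552))):print(n,plane('scene',*p,0))
for n,p in (('thickBotSide',d(503,590)),('thickBotSide2',d(437,556))):print(n,plane('side',*p,0))
print('thin scene z5',plane('scene',*s(30,410),.005),plane('scene',*s(95,387),.005),'side',plane('side',*d(604,378),.005),plane('side',*d(670,408),.005))
for n,u,v,z in (('tin',275,270,.02),('horn',375,232,.006),('horn',415,255,.006),('plate',306,306,.003),('plate',370,340,.003),('brush',420,275,.04),('brush',463,303,.04),('knob',449,245,.04)): print(n,plane('scene',u,v,z))
E
```

```text
ledge +y [ 0.5647 -0.2185  0.046 ] 0.007745542382052867
ledge -y [ 0.462  -0.1914  0.0453] 0.004608849422770116
ledge mid [ 0.513  -0.2066  0.0448] 0.0011049750482110014
runner+ [ 0.7137 -0.282  -0.0015] 0.003196233678225517
runner- [ 0.3078 -0.154  -0.0033] 0.0025744072650362177
clip [ 0.7044 -0.2698  0.2097] 0.0011221007464153722
glass BR [ 0.3518 -0.1728  0.0807] 0.0068346126372272956
glass BL [ 0.6708 -0.2696  0.0863] 0.025223304550815676
glass TL [ 0.6675 -0.2727  0.144 ] 0.001714352182256326
thickTopNear [0.6161 0.2109 0.0085] 0.009878741498410394
thickTopFar [0.6314 0.2652 0.0795] 0.009487893803285801
thinA [0.5477 0.0955 0.0023] 0.00048212204245107334
thin1 [0.5913 0.0814 0.0029] 0.0024910190033775722
thickBotScene [0.6443 0.2316 0.    ]
thickBotScene2 [0.6012 0.2479 0.    ]
thickBotSide [0.6037 0.2476 0.    ]
thickBotSide2 [ 0.6469  0.2328 -0.    ]
thin scene z5 [0.5927 0.0835 0.005 ] [0.5494 0.0967 0.005 ] side [0.5908 0.0817 0.005 ] [0.5461 0.0972 0.005 ]
tin [0.7351 0.0339 0.02  ]
horn [0.4059 0.1037 0.006 ]
horn [0.4167 0.2516 0.006 ]
plate [0.7612 0.1726 0.003 ]
plate [0.7399 0.3525 0.003 ]
brush [0.5151 0.3293 0.04  ]
brush [0.5309 0.4601 0.04  ]
knob [0.3552 0.3165 0.04  ]
```

Cupboard y axis is at about -16.8°, ledge lip middle about (0.513,-0.207,0.056), wedge centre about (0.597,0.165) with its thin end towards about -110°. The TCP starts behind the cupboard, so I go straight up first, then turn and shut the fingers.

```bash
cat >> h.py <<'E'
from scipy.spatial.transform import Rotation as Ro
def pose():
    s=observe(); return np.array(s['ee_pos']),Ro.from_euler('xyz',s['eef_rot'],degrees=True)
def go(p,R):
    p0,R0=pose(); d=R0.inv().apply(np.array(p)-p0); r=(R0.inv()*R).as_rotvec(degrees=True)
    d2=R.inv().apply(np.array(p)-p0)
    print('turn/120',np.round(r/120,4),'|deg|',round(np.linalg.norm(r),1),'shift now/200',np.round(d/.2,4),'shift after turn/200',np.round(d2/.2,4),'mm',round(1000*np.linalg.norm(d2)))
def down(yaw): return Ro.from_euler('xyz',[180,0,yaw],degrees=True)
def lift(yaw,t=45): return down(yaw)*Ro.from_rotvec([0,-t,0],degrees=True)
E
python3 -m handwheel '[0,0,0,0,0,-0.3,1, 0,0,0,0,0,-0.3,1, 0,0,0,0,0,-0.3,-1, 0,0,0,0,0,-0.3,-1, 0,0,0,0,0,-0.3,-1, 0,0,-0.0775,0,0,0,-1, 0,0,-0.0775,0,0,0,-1]'
python3 - <<'E'
from h import *
np.set_printoptions(precision=4,suppress=True)
go([0.62,0.14,0.5],down(73.2))
p,R=pose();E=np.array(camera_info('wrist')['extrinsics']);print(R.inv().apply(E[:3,3]-p));print(R.as_matrix().T@E[:3,:3],observe()['qpos'])
E
```

```text
t: 0.98
ee_pos: [0.2319, -0.4614, 0.4965]
eef_rot: [177.8, 0.8, 45.6]
force: [0.5, -0.7, -0.7]
grip_width: 0.0002
gripper_force: 0.0
turn/120 [ 0.0167  0.0107 -0.23  ] |deg| 27.7 shift now/200 [ 3.5053 -0.7161 -0.0923] shift after turn/200 [ 3.4396  0.9883 -0.0176] mm 716
[ 0.0801 -0.0001 -0.1421]
[[-0.0003 -0.949  -0.3152]
 [ 1.     -0.0004  0.0002]
 [-0.0003 -0.3152  0.949 ]] [-63.3135  15.0239  43.146  115.761    0.0008  71.0944]
```

```bash
python3 -m handwheel '[0,0,0,0.29,-0.06,-0.008,-1, 0,0,0,0.29,-0.06,-0.008,-1, 0,0,0,0.29,-0.06,-0.008,-1, 0,0,0,0.29,-0.06,-0.008,-1, 0,0,0,0.29,-0.06,-0.008,-1, 0,0,0,0.29,-0.06,-0.008,-1, 0,0,0,0.29,-0.06,-0.008,-1, 0,0,0,0.29,-0.06,-0.008,-1]'
python3 - <<'E'
from h import *
go([0.573,-0.008,0.26],lift(73.2))
go([0.573,-0.008,0.26],down(73.2))
E
```

```text
t: 1.98
ee_pos: [0.4901, -0.0619, 0.4957]
eef_rot: [177.6, 0.6, 45.3]
force: [1.1, -1.9, 0.3]
grip_width: -0.0002
gripper_force: 0.0
turn/120 [-0.0739 -0.3575 -0.2271] |deg| 51.6 shift now/200 [0.4957 0.0562 1.1768] shift after turn/200 [1.1006 0.3188 0.5664] mm 256
turn/120 [ 0.0181  0.0099 -0.2324] |deg| 28.0 shift now/200 [0.4957 0.0562 1.1768] shift after turn/200 [0.3777 0.3188 1.1787] mm 256
```

```bash
python3 -m handwheel '[0,0,0,0.25,0.028,0,-1, 0,0,0,0.25,0.028,0.1,-1, -0.0148,-0.0715,-0.0454,0,0,0,-1, -0.0148,-0.0715,-0.0454,0,0,0,-1, -0.0148,-0.0715,-0.0454,0,0,0,-1, -0.0148,-0.0715,-0.0454,0,0,0,-1, -0.0148,-0.0715,-0.0454,0,0,0,-1,0,0,0,0,0,0,-1]'
python3 - <<'E'
from h import *
save('wrist','w1.png')
go([0.573,-0.008,0.20],lift(73.2)); print(observe()['qpos'])
E
```

```text
t: 2.98
ee_pos: [0.541, -0.0263, 0.386]
eef_rot: [173.4, 42.5, 71.1]
force: [0.5, 0.4, 0.5]
grip_width: 0.0001
gripper_force: 0.0
turn/120 [ 0.0432 -0.0214 -0.016 ] |deg| 6.1 shift now/200 [0.7378 0.0468 0.6096] shift after turn/200 [0.7614 0.1252 0.5681] mm 192
[ 16.63895615  23.06303818  26.93997565 115.76223485 -37.70947742
 130.77162907]
```

View pics/w1.png

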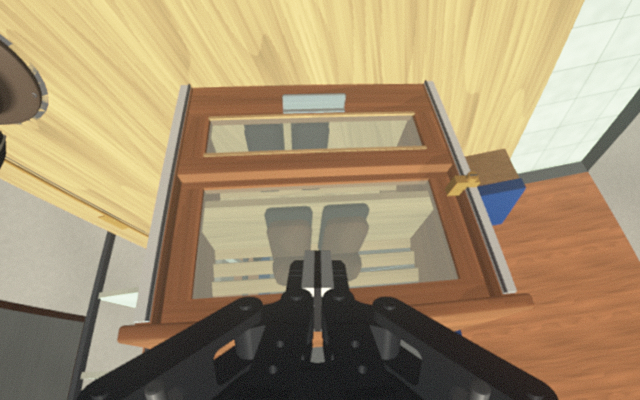

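The wrist view is upside down: ledge lip underside from (283,95) to (345,94), sash bottom and runners at (187,86) to (430,83), clip at (462,185).

```bash
python3 - <<'E'
from h import *
np.set_printoptions(precision=4,suppress=True)
im=cv2.imread('pics/w1.png'); c=camera_info('wrist')
P=lambda u,v,z:plane('wrist',u,v,z,c)
a,b=P(283,95.5,.057),P(345,94,.057);print('ledge',a,b,(a+b)/2,np.linalg.norm(a-b),np.degrees(np.arctan2(*(b-a)[1::-1])))
a,b=P(187,86.5,0.),P(430,82.5,0.);print('runners',a,b,(a+b)/2,np.linalg.norm(a-b),np.degrees(np.arctan2(*(b-a)[1::-1])))
# sub-pixel ledge edges: gray profile rows
g=cv2.cvtColor(im,cv2.COLOR_BGR2GRAY)
print(g[78:120:1,314]); print(g[100,270:360])
# sash top/bottom edge line: find wood-rail upper boundary
for u in (215,260,380,410): print(u,g[76:96,u])
E
```

```text
ledge [ 0.4746 -0.1842  0.057 ] [ 0.5683 -0.2133  0.057 ] [ 0.5214 -0.1987  0.057 ] 0.09811377877430104 -17.24359180386755
runners [ 0.3133 -0.1575  0.    ] [ 0.7213 -0.287   0.    ] [ 0.5173 -0.2223  0.    ] 0.4280772956491605 -17.615278926990293
[213 212 215 215 216 217 179 128 114 109 108 107 112 107 107 110 140 174
 189 193 189 193 190 190 195 198 195 190 195 191 173 144 137 161 173 147
 159 184 198 182 158 158]
[101 100 102 100 107 101 102 101 100  98  94 102 132 182 193 194 190 187
 190 196 191 193 188 193 188 192 192 191 194 188 190 192 192 192 190 191
 191 190 189 191 191 192 192 191 190 192 193 193 195 193 189 197 188 189
 191 191 193 191 191 192 194 193 193 195 196 190 190 193 193 199 192 195
 194 194 174 138 111 106 108 105 108 107 107 104 111 108 103 106 110 104]
215 [214 218 217 216 213 212 213 209 213 212 209 144 114 115 112 112 113 113
 110 107]
260 [203 203 209 207 207 205 207 210 204 181 129 113 109 106 108 110 109 108
 108 111]
380 [189 187 192 191 194 192 194 172 129 110 113 109 111 107 107 105 105 107
 107 112]
410 [217 215 217 215 218 219 219 191 129 109 112 119 116 110 108 106 107 104
 108 112]
```

```bash
python3 -m handwheel '[0,0,0,0.184,0.012,0.152,-1, 0,0,0,0.184,0.012,0.152,-1, 0,0,0,0.184,0.012,0.152,-1, 0,0,0,0.184,0.012,0.152,-1, 0.0432,-0.0214,-0.016,0,0,0,-1,0,0,0,0,0,0,-1]'
python3 - <<'E'
from h import *
go([0.545,-0.115,0.06],lift(72.6)); print(observe()['qpos'])
E
```

```text
t: 3.78
ee_pos: [0.575, -0.0097, 0.2009]
eef_rot: [179.8, 45.0, 72.9]
force: [0.8, 0.2, 0.4]
grip_width: 0.0001
gripper_force: 0.0
turn/120 [ 0.0032 -0.0004  0.0019] |deg| 0.5 shift now/200 [0.1105 0.0088 0.885 ] shift after turn/200 [0.1112 0.0143 0.8849] mm 178
[ 16.65271621  31.78029107  14.8161692  101.89733331 -36.09868164
 133.25102697]
```

```bash
python3 -m handwheel '[0.003,0,0.002,0.03,0.003,0.22,-1, 0,0,0,0.03,0.003,0.22,-1, 0,0,0,0.03,0.003,0.22,-1, 0,0,0,0.021,0.003,0.225,-1, 0,0,0,0,0,0,-1]'
python3 - <<'E'
from h import *
save('wrist','w2.png')
go([0.541,-0.131,0.025],lift(72.6)); print(observe()['qpos'])
E
```

```text
t: 4.4
ee_pos: [0.5434, -0.1163, 0.0614]
eef_rot: [179.7, 44.9, 72.4]
force: [-0.2, 0.0, 0.6]
grip_width: -0.0001
gripper_force: 0.0
turn/120 [ 0.002  -0.001  -0.0015] |deg| 0.3 shift now/200 [0.0763 0.0052 0.19  ] shift after turn/200 [0.0767 0.0062 0.1898] mm 41
[  7.89159513  28.87726923  -7.02292332  76.88960188 -39.77134627
 123.7075    ]
```

View pics/w2.png

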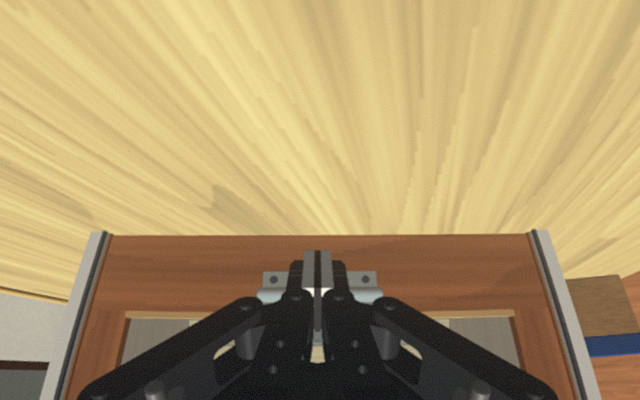

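The sash's lower edge is a level line at v≈235 (u 110 to 535). The ledge lip is at v≈287, u 258 to 382, centred on the fingers.

```bash
python3 - <<'E'
from h import *
np.set_printoptions(precision=4,suppress=True)
c=camera_info('wrist');im=cv2.imread('pics/w2.png');g=cv2.cvtColor(im,cv2.COLOR_BGR2GRAY).astype(float)
us=np.arange(130,520,10); vs=[]
for u in us:
    col=cv2.GaussianBlur(g[:,u:u+1],(1,3),0)[215:255,0]; d=np.diff(col); vs.append(215.5+np.argmin(d))
print(vs)
k=np.polyfit(us,vs,1); 
a,b=[plane('wrist',u,np.polyval(k,u),.003,c) for u in (130,510)]
yaw=np.degrees(np.arctan2(*(b-a)[1::-1]));print('sash face',a,b,yaw)
y=np.array([np.cos(np.radians(yaw)),np.sin(np.radians(yaw)),0]);n=np.array([-y[1],y[0],0])
p,_=pose();print('TCP out of face mm',1e3*(p-a)@n)
for u,v,z in((268,287.,.057),(372,287.,.057),(258,287,.057),(382,287,.057)):
    q=plane('wrist',u,v,z,c);print(u,q,'out',1e3*(q-a)@n,'along',1e3*(q-p)@y)
for u in(107,538):
    q=plane('wrist',u,235,.0,c);print('edge along',1e3*(q-p)@y)
print(g[262:310,275],g[262:310,366])
E
```

```text
[np.float64(235.5), np.float64(234.5), np.float64(234.5), np.float64(234.5), np.float64(234.5), np.float64(234.5), np.float64(234.5), np.float64(234.5), np.float64(234.5), np.float64(234.5), np.float64(234.5), np.float64(234.5), np.float64(234.5), np.float64(234.5), np.float64(234.5), np.float64(234.5), np.float64(234.5), np.float64(234.5), np.float64(234.5), np.float64(234.5), np.float64(234.5), np.float64(234.5), np.float64(234.5), np.float64(234.5), np.float64(234.5), np.float64(234.5), np.float64(234.5), np.float64(234.5), np.float64(234.5), np.float64(234.5), np.float64(234.5), np.float64(234.5), np.float64(233.5), np.float64(233.5), np.float64(233.5), np.float64(233.5), np.float64(233.5), np.float64(233.5), np.float64(233.5)]
sash face [ 0.3404 -0.1648  0.003 ] [ 0.6904 -0.2765  0.003 ] -17.70857121686729
TCP out of face mm 109.1899144253801
268 [ 0.4826 -0.1823  0.057 ] out 26.52069361125627 along -38.69266066526883
372 [ 0.5605 -0.2089  0.057 ] out 24.884424577889177 along 43.64439723532795
258 [ 0.475 -0.18   0.057] out 26.456849074791837 along -46.60168204174438
382 [ 0.5681 -0.2118  0.057 ] out 24.500035374553395 along 51.723163991378684
edge along -209.02973361461667
edge along 226.21037054483813
[ 92.  90.  94.  94.  92.  91.  93.  90.  89. 102. 121. 124. 127. 113.
  87.  66.  70.  67.  67.  75.  79. 108. 124. 124. 121. 107.  95. 100.
 112. 119. 146. 150. 160. 169. 171. 179. 180. 181. 173. 135.  71.  34.
  27.  29.  32.  36.  37.  34.] [ 93.  98.  94.  96.  97.  98.  94.  97. 101. 121. 128. 126. 120. 108.
  75.  69.  67.  68.  72.  72.  81. 107. 124. 126. 116.  95.  99. 109.
 120. 135. 149. 157. 164. 174. 177. 179. 181. 176. 178. 166. 139.  98.
  53.  35.  38.  30.  40.  36.]
```

```bash
python3 - <<'E'
from h import *
go([0.5434,-0.1163,0.025],lift(72.5)); go([0.5175,-0.1985,0.025],lift(72.5)); 
E
```

```text
turn/120 [ 0.0026 -0.001  -0.0009] |deg| 0.3 shift now/200 [ 0.1285 -0.0053  0.1379] shift after turn/200 [ 0.1288 -0.0043  0.1377] mm 38
turn/120 [ 0.0026 -0.001  -0.0009] |deg| 0.3 shift now/200 [-0.1768 -0.0062  0.442 ] shift after turn/200 [-0.1759 -0.0042  0.4424] mm 95
```

```bash
python3 -m handwheel '[0,0,0,0.064,-0.002,0.069,-1, 0,0,0,0.064,-0.002,0.069,-1, 0,0,0,-0.075,0,0.075,-1, 0,0,0,-0.075,0,0.075,-1, 0,0,0,-0.075,0,0.075,-1,0,0,0,-0.05,0,0.05,-1, 0,0,0,-0.03,0,0.03,-1, 0,0,0,0,0,0,-1]'
```

```text
t: 5.45
ee_pos: [0.5172, -0.1982, 0.0232]
eef_rot: [179.9, 45.0, 72.7]
force: [0.5, -0.2, 0.1]
grip_width: 0.0002
gripper_force: 0.0
```

```bash
for i in 1; do python3 -m handwheel '[0,0,0,-0.007,0,-0.007,-1, 0,0,0,-0.007,0,-0.007,-1,0,0,0,0,0,0,-1]'; done; python3 -m handwheel '[0,0,0,-0.007,0,-0.007,-1, 0,0,0,-0.007,0,-0.007,-1,0,0,0,0,0,0,-1]';python3 -m handwheel '[0,0,0,-0.007,0,-0.007,-1, 0,0,0,-0.007,0,-0.007,-1,0,0,0,0,0,0,-1]'
```

```text
t: 5.82
ee_pos: [0.5176, -0.1977, 0.0275]
eef_rot: [179.9, 45.0, 72.7]
force: [-0.1, -0.0, 0.2]
grip_width: 0.0001
gripper_force: 0.0
t: 6.2
ee_pos: [0.5174, -0.198, 0.0315]
eef_rot: [179.9, 45.0, 72.7]
force: [0.8, 0.6, -0.0]
grip_width: 0.0001
gripper_force: 0.0
t: 6.58
ee_pos: [0.5172, -0.1978, 0.035]
eef_rot: [179.9, 45.0, 72.7]
force: [-0.6, 1.0, -1.9]
grip_width: 0.0006
gripper_force: 1.1
```

```bash
U='0'; python3 -m handwheel '[0,0,0,-0.006,0,-0.006,-1, 0,0,0,-0.006,0,-0.006,-1,0,0,0,-0.006,0,-0.006,-1,0,0,0,-0.006,0,-0.006,-1]'; python3 -m handwheel '[0,0,0,-0.006,0,-0.006,-1, 0,0,0,-0.006,0,-0.006,-1,0,0,0,-0.006,0,-0.006,-1]'; python3 -c "
from h import *
save('scene','s1.png');save('side','d1.png')"
```

```text
t: 7.08
ee_pos: [0.5171, -0.1977, 0.0417]
eef_rot: [180.0, 45.0, 72.8]
force: [0.9, 3.3, -8.1]
grip_width: -0.0003
gripper_force: 4.4
t: 7.45
ee_pos: [0.5171, -0.1977, 0.0471]
eef_rot: [180.0, 45.0, 72.7]
force: [0.8, 5.6, -8.4]
grip_width: 0.0
gripper_force: 4.8
```

```bash
python3 -c "
import cv2,numpy as np
o=[]
for f,(x,y) in (('scene0',(190,140)),('s1',(190,140)),('side0',(285,100)),('d1',(285,100))):
    o.append(cv2.resize(cv2.imread(f'pics/{f}.png')[y:y+37,x:x+50],(400,296),interpolation=cv2.INTER_CUBIC))
cv2.imwrite('pics/c2.png',np.vstack([np.hstack(o[:2]),np.hstack(o[2:])]))"
```

```text
(no output)
```

View pics/c2.png

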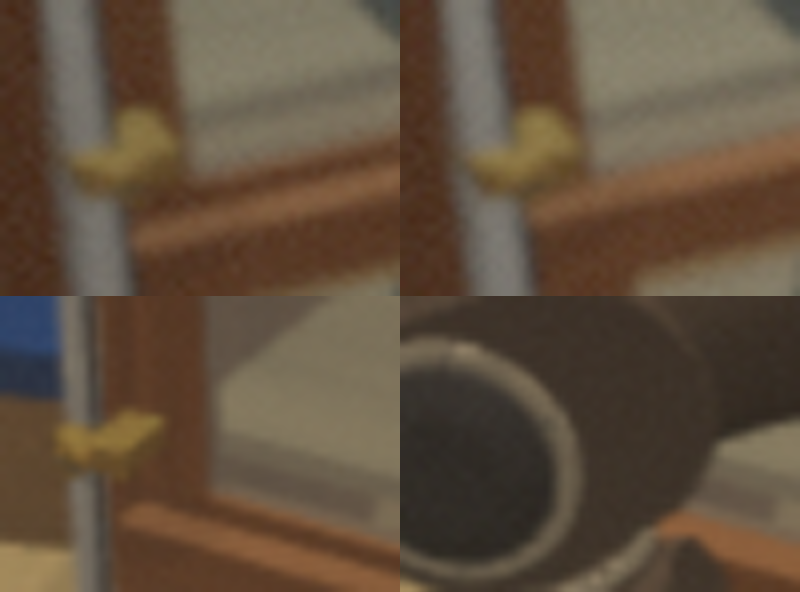

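Scene crop: the sash top (light band) has risen about 12 mm, and roughly 10 mm or less remains to the clip's underside. I continue in small steps.

```bash
python3 -m handwheel '[0,0,0,-0.0035,0,-0.0035,-1, 0,0,0,-0.0035,0,-0.0035,-1,0,0,0,-0.0035,0,-0.0035,-1]'; python3 -m handwheel '[0,0,0,-0.0035,0,-0.0035,-1]';  python3 -m handwheel '[0,0,0,-0.0035,0,-0.0035,-1]'; python3 -c "
from h import *
save('scene','s2.png')
import cv2
a=cv2.imread('pics/s2.png')
for f in('scene0','s1','s2'):
    a=cv2.imread(f'pics/{f}.png')[150:182,206:214].astype(int)
    print(f,a[:,2:5,2].mean(1).astype(int))"
```

```text
t: 7.92
ee_pos: [0.5171, -0.1977, 0.05]
eef_rot: [179.9, 45.0, 72.7]
force: [0.9, 3.8, -8.6]
grip_width: 0.0001
gripper_force: 4.8
t: 8.05
ee_pos: [0.5171, -0.1978, 0.051]
eef_rot: [179.9, 45.0, 72.7]
force: [0.4, 4.6, -8.7]
grip_width: -0.0002
gripper_force: 4.8
t: 8.18
ee_pos: [0.5171, -0.1977, 0.052]
eef_rot: [179.9, 45.0, 72.7]
force: [0.1, 5.1, -7.6]
grip_width: 0.0001
gripper_force: 4.8
scene0 [ 85  83  84  94 109 120 128 131 128 115 105  98  93  86  84  82  88 100
 112 119 112  99  86  82  80  81  81  81  83  83  85  85]
s1 [ 88  88  88  99 113 125 133 137 134 119 108 103 100 101 112 121 121 110
  95  90  84  85  84  86  88  88  90  92  92  91  92  90]
s2 [ 88  88  88  96 114 127 134 137 133 119 111 105 105 107 112 112  99  88
  88  85  84  85  87  88  90  90  91  92  92  90  91  92]
```

```bash
echo 'from station import *
import sys
s=observe(); print(round(s["t"],2),s["ee_pos"].round(4)[2],s["force"].round(1)); sys.exit(s["force"][2]<-float(sys.argv[1]))'>ok.py
python3 -m handwheel '[0,0,0,-0.0025,0,-0.0025,-1]' >/dev/null && python3 ok.py 10 && python3 -m handwheel '[0,0,0,-0.0025,0,-0.0025,-1]' >/dev/null && python3 ok.py 10 && python3 -m handwheel '[0,0,0,-0.0025,0,-0.0025,-1]' >/dev/null && python3 ok.py 10 && python3 -m handwheel '[0,0,0,-0.0025,0,-0.0025,-1]' >/dev/null && python3 ok.py 10 && python3 -m handwheel '[0,0,0,-0.002,0,-0.002,-1]' >/dev/null && python3 ok.py 10 && python3 -m handwheel '[0,0,0,-0.002,0,-0.002,-1]' >/dev/null && python3 ok.py 10 && python3 -m handwheel '[0,0,0,-0.002,0,-0.002,-1]' >/dev/null && python3 ok.py 10 && python3 -m handwheel '[0,0,0,-0.002,0,-0.002,-1]' >/dev/null && python3 ok.py 10
```

```text
8.35 0.0527 [ 1.2  5.2 -8.6]False
```

```bash
sed -i 's/sys.exit(s\[/sys.exit(int(s[/; s/argv\[1\]))$/argv[1])))/' ok.py; python3 ok.py 10 && 
python3 -m handwheel '[0,0,0,-0.0025,0,-0.0025,-1]' >/dev/null && python3 ok.py 10 && python3 -m handwheel '[0,0,0,-0.0025,0,-0.0025,-1]' >/dev/null && python3 ok.py 10 && python3 -m handwheel '[0,0,0,-0.0025,0,-0.0025,-1]' >/dev/null && python3 ok.py 10 && python3 -m handwheel '[0,0,0,-0.0025,0,-0.0025,-1]' >/dev/null && python3 ok.py 10 && python3 -m handwheel '[0,0,0,-0.002,0,-0.002,-1]' >/dev/null && python3 ok.py 10 && python3 -m handwheel '[0,0,0,-0.002,0,-0.002,-1]' >/dev/null && python3 ok.py 10 && python3 -m handwheel '[0,0,0,-0.002,0,-0.002,-1]' >/dev/null && python3 ok.py 10 && python3 -m handwheel '[0,0,0,-0.002,0,-0.002,-1]' >/dev/null && python3 ok.py 10
```

```text
8.35 0.0527 [ 1.2  5.2 -8.6]
8.47 0.0534 [ 1.8  5.1 -8.6]
8.6 0.0541 [ 0.4  5.4 -8. ]
8.72 0.0548 [ 1.8  5.3 -7.6]
8.85 0.0555 [ 2.7  4.7 -8.6]
8.97 0.0561 [ 1.4  6.2 -8.3]
9.1 0.0567 [ 1.5  4.9 -7.7]
9.22 0.0572 [ 1.1  5.1 -8.9]
9.35 0.0578 [ 1.1  4.6 -8. ]
```

```bash
python3 -m handwheel '[0,0,0,-0.0016,0,-0.0016,-1]' >/dev/null && python3 ok.py 10 && python3 -m handwheel '[0,0,0,-0.0016,0,-0.0016,-1]' >/dev/null && python3 ok.py 10 && python3 -m handwheel '[0,0,0,-0.0016,0,-0.0016,-1]' >/dev/null && python3 ok.py 10 && python3 -m handwheel '[0,0,0,-0.0016,0,-0.0016,-1]' >/dev/null && python3 ok.py 10 && python3 -m handwheel '[0,0,0,-0.0016,0,-0.0016,-1]' >/dev/null && python3 ok.py 10 && python3 -m handwheel '[0,0,0,-0.0016,0,-0.0016,-1]' >/dev/null && python3 ok.py 10 && python3 -m handwheel '[0,0,0,-0.0016,0,-0.0016,-1]' >/dev/null && python3 ok.py 10 && python3 -m handwheel '[0,0,0,-0.0016,0,-0.0016,-1]' >/dev/null && python3 ok.py 10
```

```text
9.47 0.0582 [ 0.8  5.2 -7.4]
9.6 0.0587 [ 1.5  5.5 -8. ]
9.72 0.0592 [ 0.7  5.3 -8.9]
9.85 0.0596 [ 0.4  5.5 -8.5]
9.97 0.06 [ 0.3  4.7 -8.3]
10.1 0.0605 [ 1.   5.3 -8.7]
10.22 0.061 [-0.   5.6 -7.8]
10.35 0.0614 [ 0.8  5.6 -7.6]
```

```bash
python3 ok.py 10 && python3 -m handwheel '[0,0,0,-0.0016,0,-0.0016,-1]' >/dev/null && python3 ok.py 10 && python3 -m handwheel '[0,0,0,-0.0016,0,-0.0016,-1]' >/dev/null && python3 ok.py 10 && python3 -m handwheel '[0,0,0,-0.0016,0,-0.0016,-1]' >/dev/null && python3 ok.py 10 && python3 -m handwheel '[0,0,0,-0.0016,0,-0.0016,-1]' >/dev/null && python3 ok.py 10 && python3 -m handwheel '[0,0,0,-0.0016,0,-0.0016,-1]' >/dev/null && python3 ok.py 10 && python3 -m handwheel '[0,0,0,-0.0016,0,-0.0016,-1]' >/dev/null && python3 ok.py 10 && python3 -m handwheel '[0,0,0,-0.0016,0,-0.0016,-1]' >/dev/null && python3 ok.py 10 && python3 -m handwheel '[0,0,0,-0.0016,0,-0.0016,-1]' >/dev/null && python3 ok.py 10
```

```text
10.35 0.0614 [ 0.8  5.6 -7.6]
10.47 0.0618 [ 1.   4.9 -8. ]
10.6 0.0623 [ 0.2  4.8 -7.6]
10.72 0.0628 [ 0.9  4.9 -8.4]
10.85 0.0632 [ 0.7  5.4 -8.4]
10.97 0.0637 [ 0.8  4.7 -8.6]
11.1 0.0641 [ 0.8  5.6 -7.3]
11.22 0.0645 [ 1.3  5.2 -8.4]
11.35 0.065 [ 2.   4.7 -8.4]
```

```bash
python3 ok.py 10 && python3 -m handwheel '[0,0,0,-0.0014,0,-0.0014,-1]' >/dev/null && python3 ok.py 10 && python3 -m handwheel '[0,0,0,-0.0014,0,-0.0014,-1]' >/dev/null && python3 ok.py 10 && python3 -c "
from h import *
save('scene','s3.png')
for f in('s1','s2','s3'):
    a=cv2.imread(f'pics/{f}.png').astype(int)
    print(f,a[145:175,208:211,2].mean(1).astype(int),a[150:175,203:205,2].mean(1).astype(int))
o=[cv2.resize(cv2.imread(f'pics/{f}.png')[140:177,190:240],(400,296),interpolation=cv2.INTER_CUBIC) for f in ('s2','s3')]
cv2.imwrite('pics/c3.png',np.hstack(o))"
```

```text
11.35 0.065 [ 2.   4.7 -8.4]
11.47 0.0654 [ 0.9  6.  -7.8]
11.6 0.0658 [ 0.1  5.4 -8.4]
s1 [ 88  90  89  90  88  88  88  88  99 113 125 133 137 134 119 108 103 100
 101 112 121 121 110  95  90  84  85  84  86  88] [ 81  81  82  90 100 106 109 116 126 137 138 129 117 104 100 106 111 109
 109 112 115 118 119 120 121]
s2 [ 89  90  91  89  90  88  88  88  96 114 127 134 137 133 119 111 105 105
 107 112 112  99  88  88  85  84  85  87  88  90] [ 81  82  85  90  98 106 107 112 125 137 139 129 118 104 104 103 109 109
 109 112 114 117 119 119 118]
s3 [ 88  90  90  89  88  90  85  88  98 114 125 133 137 132 120 108 103  98
  87  86  88  86  87  87  88  89  91  91  94  91] [ 81  84  85  91  98 105 107 113 125 136 141 130 116 106 101 105 105 110
 110 110 113 117 119 118 119]
```

View pics/c3.png

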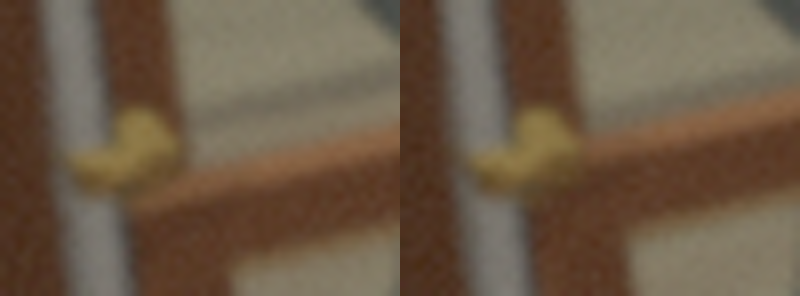

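The clip has not moved (same pixels), and the sash's top band now runs just behind and under it. I continue finely.

```bash
python3 ok.py 10 && python3 -m handwheel '[0,0,0,-0.0012,0,-0.0012,-1]' >/dev/null && python3 ok.py 10 && python3 -m handwheel '[0,0,0,-0.0012,0,-0.0012,-1]' >/dev/null && python3 ok.py 10 && python3 -m handwheel '[0,0,0,-0.0012,0,-0.0012,-1]' >/dev/null && python3 ok.py 10 && python3 -m handwheel '[0,0,0,-0.0012,0,-0.0012,-1]' >/dev/null && python3 ok.py 10 && python3 -m handwheel '[0,0,0,-0.0012,0,-0.0012,-1]' >/dev/null && python3 ok.py 10 && python3 -m handwheel '[0,0,0,-0.0012,0,-0.0012,-1]' >/dev/null && python3 ok.py 10 && python3 -m handwheel '[0,0,0,-0.0012,0,-0.0012,-1]' >/dev/null && python3 ok.py 10 && python3 -m handwheel '[0,0,0,-0.0012,0,-0.0012,-1]' >/dev/null && python3 ok.py 10 && python3 -m handwheel '[0,0,0,-0.0012,0,-0.0012,-1]' >/dev/null && python3 ok.py 10 
```

```text
11.65 0.0659 [ 0.7  5.7 -8.2]
11.78 0.0661 [ 1.   5.5 -7.9]
11.9 0.0665 [ 0.6  5.8 -8.3]
12.03 0.0668 [ 0.7  5.6 -7.6]
12.15 0.0672 [ 1.   5.4 -8.7]
12.28 0.0675 [ 0.9  5.5 -8.7]
12.4 0.0677 [  1.2   4.5 -10.2]
```

```bash
python3 -m handwheel '[0,0,0,0,0,0,-1]' >/dev/null; python3 ok.py 10;  python3 -m handwheel '[0,0,0,-0.0008,0,-0.0008,-1]' >/dev/null; python3 ok.py 10
```

```text
12.53 0.0676 [  1.2   5.5 -10. ]
12.65 0.0677 [  1.9   4.5 -11.2]
```

The sash is on the clip: the force rose from 8.2 to 11.2 N, about 3 N on the clip. Now I back off down and out, then rise.

```bash
python3 -m handwheel '[0,0,0,0.004,0,0.004,-1, 0,0,0,0.02,0,0.02,-1, 0,0,0,0.035,0,0.035,-1, 0,0,0,0.1,0,-0.1,-1, 0,0,0,0.14,0,-0.14,-1, 0,0,0,0.1,0,-0.1,-1, 0,0,0,-0.1,0,-0.2,1, 0,0,0,0,0,-0.25,1]'
python3 - <<'E'
from h import *
s=save('scene','s4.png')
for f in('s3','s4'):
    a=cv2.imread(f'pics/{f}.png').astype(int)
    print(f,a[148:172,215:218,2].mean(1).astype(int),a[150:172,208:211,2].mean(1).astype(int))
# scene wedge direction  -> observe pose: tilt 30, over the wedge thick end
d=np.array([-.339,-.941,0]); c=np.array([.597,.165,0]); g=c-.06*d; print(g)
go([g[0]+.02,g[1]+.06,.16],lift(70.5,30)); print(observe()['qpos'])
E
```

```text
t: 13.65
ee_pos: [0.5602, -0.0596, 0.1306]
eef_rot: [179.9, 45.1, 72.6]
force: [1.9, -1.1, 0.5]
grip_width: 0.0361
gripper_force: 0.0
s3 [136 137 134 132 125 119 115 116 121 124 123 110  97  88  86  88  91  92
  92  93  89  92  92  89] [ 90  85  88  98 114 125 133 137 132 120 108 103  98  87  86  88  86  87
  87  88  89  91]
s4 [138 138 138 133 127 120 117 120 126 127 119 105  92  88  87  93  93  93
  91  94  91  92  93  91] [ 89  92  89  99 115 127 134 139 135 122 111 106  96  88  86  88  86  91
  92  91  93  93]
[0.61734 0.22146 0.     ]
turn/120 [0.0149 0.1245 0.0141] |deg| 15.1 shift now/200 [ 1.128 -0.138 -1.306] shift after turn/200 [ 1.4208 -0.2117 -0.9662] mm 346
[ 13.04291716  29.88469955   3.7112481   90.16313848 -37.84864227
 129.44586198]
```

```bash
python3 -m handwheel '[0,0,0,0.1,-0.01,-0.25,1, 0,0,0,0.2,-0.01,-0.2,1, 0,0,0,0.2,-0.01,-0.2,1, 0,0.075,0,0,0,0,1,  0,0.075,0,0,0,0,1,  0,0.075,0,0,0,0,1,  0,0.075,0,0,0,0,1,  0,0.075,0,0,0,0,1]'
python3 - <<'E'
from h import *
im=save('wrist','w3.png')
h=cv2.cvtColor(im,cv2.COLOR_RGB2HSV); m=cv2.inRange(h,(50,70,20),(90,255,220))
for c in cv2.findContours(m,0,1)[0]:
    if cv2.contourArea(c)>300: print(cv2.boundingRect(c),cv2.approxPolyDP(c,4,True)[:,0].tolist())
print(observe()['qpos'],observe()['ee_pos'])
E
```

```text
t: 14.7
ee_pos: [0.6032, 0.0975, 0.1512]
eef_rot: [179.8, -0.2, 72.8]
force: [1.0, -0.9, -0.5]
grip_width: 0.0856
gripper_force: 0.0
(257, 18, 64, 196) [[268, 18], [272, 23], [265, 26], [267, 32], [257, 32], [257, 46], [265, 47], [258, 48], [267, 211], [311, 213], [320, 22]]
[  8.85035203  16.59770472  -0.57823539  72.35876249   0.22916258
 116.23950381] [0.60263895 0.09503194 0.1519364 ]
```

View pics/w3.png

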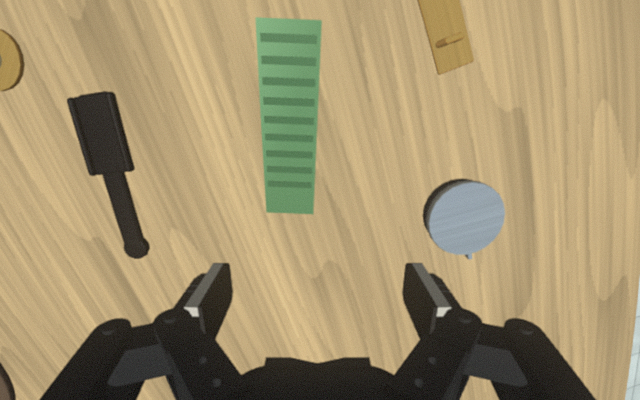

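The wrist view shows the wedge's thin edge from (267,212) to (313,213) and its top thick edge from (256,18) to (322,20), with horn and tin clear on either side.

```bash
python3 - <<'E'
from h import *
np.set_printoptions(precision=4,suppress=True)
c=camera_info('wrist')
P=lambda u,v,z:plane('wrist',u,v,z,c)
t1,t2,k1,k2=P(267,212.5,.005),P(313.5,213.5,.005),P(256.5,18,.05),P(321.5,20.5,.05)
print(t1,t2,k1,k2,np.linalg.norm(t1-t2),np.linalg.norm(k1-k2))
t,k=(t1+t2)/2,(k1+k2)/2; d=(t-k)[:2]; L=np.linalg.norm(d); a=np.degrees(np.arctan2(d[1],d[0])); print('L',L,'heading',a,'mid',(t+k)/2)
u=np.r_[d/L,0]; R=lift(a+180,25)
G=k-u*0+u*.022; G[2]=.03   # grasp point 22 mm from thick end
tcp=G+R.apply([0,0,.019]); print('grasp',G,'tcp',tcp)
pre=tcp-R.apply([0,0,.09]); print('pre',pre); go(pre,R); print(R.as_euler('xyz',degrees=True))
E
```

```text
[0.5477 0.0893 0.005 ] [0.5925 0.074  0.005 ] [0.6036 0.2445 0.05  ] [0.6479 0.2286 0.05  ] 0.04736929335015164 0.04712921023137044
L 0.16456902413576194 heading -109.76091814302434 mid [0.5979 0.1591 0.0275]
grasp [0.6183 0.2158 0.03  ] tcp [0.6156 0.2082 0.0128]
pre [0.6285 0.244  0.0943]
turn/120 [ 0.0068 -0.2118  0.0189] |deg| 25.5 shift now/200 [ 0.7475 -0.1011  0.2928] shift after turn/200 [ 0.7967 -0.1304 -0.0538] mm 162
[180.      25.      70.2391]
```

```bash
python3 -m handwheel '[0,0,0,0.249,-0.034,0.097,1, 0,0,0,0.249,-0.034,0.097,1, 0,0,0,0.249,-0.034,0.097,1, 0.0023,-0.0706,0.0063,0,0,0,1, 0.0023,-0.0706,0.0063,0,0,0,1, 0.0023,-0.0706,0.0063,0,0,0,1, 0,0,0,0,0,0,1]'
python3 - <<'E'
from h import *
go([.6156,.2082,.0128],lift(70.24,25)); print(observe()['qpos'])
E
```

```text
t: 15.62
ee_pos: [0.6271, 0.2485, 0.0866]
eef_rot: [-179.5, 25.8, 70.8]
force: [-0.0, -0.1, -1.0]
grip_width: 0.0853
gripper_force: 0.0
turn/120 [-0.0024  0.007   0.0044] |deg| 1.0 shift now/200 [-0.0274  0.0156  0.4233] shift after turn/200 [-0.0334  0.0137  0.4229] mm 85
[ 28.78095741  42.8526686   27.6559411   94.93249736 -16.54995807
 141.03249023]
```

```bash
python3 -m handwheel '[-0.0024,0.007,0.0044,0,0,0,1, 0,0,0,-0.011,0.0046,0.14,1, 0,0,0,-0.011,0.0046,0.14,1, 0,0,0,-0.011,0.0046,0.09,1, 0,0,0,0,0,0.05,1, 0,0,0,0,0,0,1]'
python3 - <<'E'
from h import *
go([.6156,.2082,.0128],lift(70.24,25)); print(observe()['qpos'])
E
```

```text
t: 16.38
ee_pos: [0.6164, 0.2065, 0.02]
eef_rot: [179.6, 24.5, 69.8]
force: [-0.1, 0.2, 0.6]
grip_width: 0.0856
gripper_force: 0.0
turn/120 [ 0.0015 -0.0042 -0.0032] |deg| 0.7 shift now/200 [ 0.021  -0.0068  0.0297] shift after turn/200 [ 0.0213 -0.0066  0.0295] mm 7
[ 26.12154325  39.2925883   13.45032201  82.14637232 -16.91887578
 138.91806004]
```

```bash
python3 -m handwheel '[0.0015,-0.0042,-0.0032,0.021,-0.0066,0.03,1, 0,0,0,0,0,0,0.3, 0,0,0,0,0,0,-0.2, 0,0,0,0,0,0,-0.5, 0,0,0,0,0,0,-0.5, 0,0,0,0,0,0,-0.5, 0,0,0,0,0,0,-0.5]' 50
python3 - <<'E'
from h import *
s=observe();print(s['force'],s['moment'])
a=np.radians(-107.6);u=np.array([np.cos(a),np.sin(a),0]);y=np.array([-u[1],u[0],0])
R=lift(72.4,25)
# face mid M, target at y=-130; pre: thin end 20 mm in front
M=np.array([.5152,-.2217,0])
F=M-.130*y; print('y',y,'face pt',F)
G=F-u*(.020+.143); G[2]=.03; tcp=G+R.apply([0,0,.019]); print('pre',tcp)
p,_=pose(); tcp[2]=p[2]; go(tcp,R); print(observe()['qpos'])
E
```

```text
t: 17.25
ee_pos: [0.6157, 0.2092, 0.0113]
eef_rot: [-179.9, 25.1, 70.4]
force: [1.6, 1.6, 0.4]
grip_width: 0.0474
gripper_force: 52.0
[1.63426006 1.63496489 0.44035299] [ 0.528728   -0.17020906 -0.02397702]
y [ 0.95319067 -0.30236989  0.        ] face pt [ 0.39128521 -0.18239191  0.        ]
pre [ 0.43814355 -0.03467572  0.01278015]
turn/120 [-0.0079  0.0008 -0.0154] |deg| 2.1 shift now/200 [-1.31   -0.4253  0.6142] shift after turn/200 [-1.2965 -0.4775  0.6045] mm 302
[ 26.42008041  40.21711409  13.71766643  82.19957934 -17.04972461
 138.90783978]
```

```bash
python3 -m handwheel '[-0.0079,0.0008,-0.0154,0,0,0,-0.5, 0,0,0,-0.06,-0.0221,0.028,-0.5, 0,0,0,-0.15,-0.0552,0.07,-0.5, 0,0,0,-0.2,-0.0737,0.0933,-0.5, 0,0,0,-0.2,-0.0737,0.0933,-0.5, 0,0,0,-0.2,-0.0737,0.0933,-0.5, 0,0,0,-0.15,-0.0552,0.07,-0.5, 0,0,0,-0.06,-0.0221,0.028,-0.5]'
python3 - <<'E'
from h import *
go([.43814,-.03467,.0113],lift(72.4,25)); s=observe();print(s['force'],s['qpos'])
E
```

```text
t: 18.25
ee_pos: [0.4743, 0.0159, 0.0113]
eef_rot: [-180.0, 25.0, 72.4]
force: [0.6, 0.0, 0.6]
grip_width: 0.048
gripper_force: 51.8
turn/120 [-0.0004  0.0003 -0.    ] |deg| 0.1 shift now/200 [-0.268  -0.0957  0.1252] shift after turn/200 [-0.268  -0.0958  0.125 ] mm 62
[0.64228348 0.01219468 0.63610867] [ 14.76460749  18.28126118 -21.17004635  64.62423791 -20.9129791
 124.98596598]
```

```bash
python3 -m handwheel '[0,0,0,-0.06,-0.0215,0.028,-0.5, 0,0,0,-0.08,-0.0286,0.0373,-0.5, 0,0,0,-0.08,-0.0286,0.0373,-0.5, 0,0,0,-0.048,-0.0171,0.0224,-0.5, 0,0,0,0,0,0,-0.5]'
python3 -c "
from h import *
save('wrist','w4.png'); save('side','d4.png'); s=observe(); print(s['force'],s['qpos'])"
```

```text
t: 18.88
ee_pos: [0.4389, -0.0341, 0.0112]
eef_rot: [-179.9, 25.0, 72.4]
force: [-0.5, -0.1, 0.2]
grip_width: 0.0473
gripper_force: 51.9
[-1.43061836  0.18726959  1.519402  ] [ 10.16323532  13.50040174 -27.56668383  61.24284172 -21.96855679
 120.17684301]
```

View pics/w4.png

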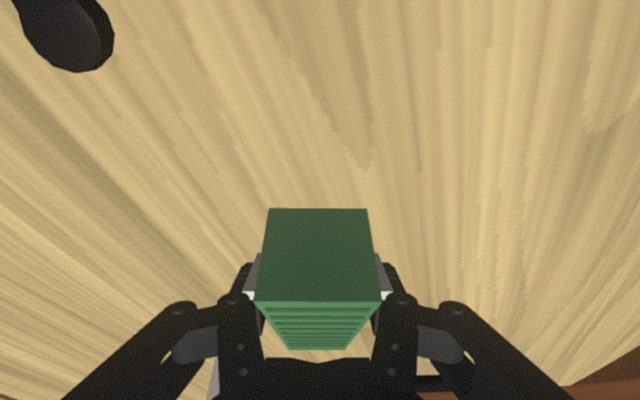

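The wrist view shows the wedge square in the grip: bottom thick edge from (270,209) to (367,209), thin end from (287,349) to (346,349), nothing in the way.

```bash
python3 - <<'E'
from h import *
np.set_printoptions(precision=4,suppress=True)
c=camera_info('wrist');P=lambda u,v,z:plane('wrist',u,v,z,c)
b1,b2,t1,t2=P(269,208.5,0),P(368,208.5,0),P(286.5,349.5,.005),P(347,349.5,.005); k1,k2=P(256,299.5,.05),P(380.5,299.5,.05)
print(np.linalg.norm(b1-b2),np.linalg.norm(t1-t2),np.linalg.norm(k1-k2)); b,t,k=(b1+b2)/2,(t1+t2)/2,(k1+k2)/2
d=t-b;print(b,t,k,'L',np.linalg.norm(d),np.linalg.norm((t-k)[:2]),'heading',np.degrees(np.arctan2(d[1],d[0])),'edges',[np.degrees(np.arctan2(*(q-p)[1::-1])) for p,q in((b1,b2),(k1,k2))])
M=np.array([.5152,-.2217]);a=np.radians(-107.6);u=np.array([np.cos(a),np.sin(a)]);y=np.array([-u[1],u[0]])
print('thin end before face mm',1e3*(M-t[:2])@u,'along',1e3*(t[:2]-M)@y)
E
```

```text
0.04832394419559982 0.05202563075015294 0.04545497355467744
[ 0.4491 -0.004   0.    ] [ 0.3986 -0.1596  0.005 ] [ 0.4495 -0.002   0.05  ] L 0.16367152083087735 0.16562643208888103 heading -107.99204048871762 edges [np.float64(-17.606067175565), np.float64(-17.591047978942818)]
thin end before face mm 23.89097824802909 along -129.92330244462804
```

```bash
cat > pf.py <<'E'
from h import *
s=observe();a=np.radians(-107.6);u=np.array([np.cos(a),np.sin(a),0]);y=np.array([-u[1],u[0],0]);import sys
f=s['force'];G=s['ee_pos']-Ro.from_euler('xyz',s['eef_rot'],degrees=True).apply([0,0,.019])
push=-(f@u);print(round(s['t'],2),'push',round(push,1),'side',round(f@y,1),'up',round(f[2],1),'grasp out mm',round(1e3*(np.array([.5152,-.2217,0])-G)@u,1),'z',round(s['ee_pos'][2],4),'w',round(s['grip_width'],4))
sys.exit(int(push>float(sys.argv[1])))
E
python3 -m handwheel '[0,0,0,-0.05,0,0.0233,-0.5, 0,0,0,-0.09,0,0.042,-0.5, 0,0,0,-0.09,0,0.042,-0.5, 0,0,0,-0.09,0,0.042,-0.5, 0,0,0,-0.08,0,0.0373,-0.5, 0,0,0,-0.053,0,0.0247,-0.5,0,0,0,0,0,0,-0.5]' && python3 pf.py 5
```

```text
t: 19.85
ee_pos: [0.4091, -0.1292, 0.0113]
eef_rot: [-180.0, 25.0, 72.3]
force: [-0.2, 0.4, 1.3]
grip_width: 0.0473
gripper_force: 51.8
19.85 push 0.3 side -0.3 up 1.3 grasp out mm 64.1 z 0.0113 w 0.0473
```

```bash
python3 -m handwheel '[0,0,0,-0.0136,0,0.0063,-0.5]' >/dev/null && python3 pf.py 5 && python3 -m handwheel '[0,0,0,-0.0136,0,0.0063,-0.5]' >/dev/null && python3 pf.py 5 && python3 -m handwheel '[0,0,0,-0.0136,0,0.0063,-0.5]' >/dev/null && python3 pf.py 5 && python3 -m handwheel '[0,0,0,-0.0091,0,0.0042,-0.5]' >/dev/null && python3 pf.py 5 && python3 -m handwheel '[0,0,0,-0.0091,0,0.0042,-0.5]' >/dev/null && python3 pf.py 5 && python3 -m handwheel '[0,0,0,-0.0091,0,0.0042,-0.5]' >/dev/null && python3 pf.py 5
```

```text
19.98 push 0.7 side 0.7 up 0.6 grasp out mm 62.2 z 0.0113 w 0.0472
20.1 push 1.6 side -0.9 up -0.5 grasp out mm 59.2 z 0.0113 w 0.0477
20.23 push 0.5 side -0.2 up 1.0 grasp out mm 56.0 z 0.0113 w 0.0475
20.35 push 1.4 side -0.5 up 0.2 grasp out mm 53.8 z 0.0113 w 0.0473
20.48 push 0.9 side -0.1 up 0.3 grasp out mm 51.8 z 0.0113 w 0.0474
20.6 push 0.5 side -0.4 up 0.2 grasp out mm 49.7 z 0.0113 w 0.0476
```

```bash
python3 pf.py 5 && python3 -m handwheel '[0,0,0,-0.0068,0,0.0032,-0.5]' >/dev/null && python3 pf.py 5 && python3 -m handwheel '[0,0,0,-0.0068,0,0.0032,-0.5]' >/dev/null && python3 pf.py 5 && python3 -m handwheel '[0,0,0,-0.0045,0,0.0021,-0.5]' >/dev/null && python3 pf.py 5 && python3 -m handwheel '[0,0,0,-0.0045,0,0.0021,-0.5]' >/dev/null && python3 pf.py 5 && python3 -m handwheel '[0,0,0,-0.0045,0,0.0021,-0.5]' >/dev/null && python3 pf.py 5 && python3 -m handwheel '[0,0,0,-0.0045,0,0.0021,-0.5]' >/dev/null && python3 pf.py 5 && python3 -m handwheel '[0,0,0,-0.0045,0,0.0021,-0.5]' >/dev/null && python3 pf.py 5 && python3 -m handwheel '[0,0,0,-0.0045,0,0.0021,-0.5]' >/dev/null && python3 pf.py 5
```

```text
20.6 push 0.5 side -0.4 up 0.2 grasp out mm 49.7 z 0.0113 w 0.0476
20.73 push 0.4 side -0.0 up -0.3 grasp out mm 48.2 z 0.0113 w 0.0474
20.85 push 0.5 side -0.3 up 0.1 grasp out mm 46.7 z 0.0113 w 0.0474
20.98 push 1.4 side -0.6 up 0.0 grasp out mm 45.7 z 0.0113 w 0.0475
21.1 push 0.7 side -0.5 up -0.5 grasp out mm 44.8 z 0.0113 w 0.0473
21.23 push 1.4 side 0.0 up 0.5 grasp out mm 43.8 z 0.0113 w 0.0471
21.35 push 1.5 side 0.4 up -0.3 grasp out mm 42.8 z 0.0113 w 0.0476
21.48 push 1.8 side -0.7 up -0.9 grasp out mm 41.8 z 0.0113 w 0.0473
21.6 push 0.3 side -0.7 up 0.2 grasp out mm 40.8 z 0.0113 w 0.0473
```

```bash
python3 pf.py 5 && python3 -m handwheel '[0,0,0,-0.0036,0,0.0017,-0.5]' >/dev/null && python3 pf.py 5 && python3 -m handwheel '[0,0,0,-0.0036,0,0.0017,-0.5]' >/dev/null && python3 pf.py 5 && python3 -m handwheel '[0,0,0,-0.0036,0,0.0017,-0.5]' >/dev/null && python3 pf.py 5 && python3 -m handwheel '[0,0,0,-0.0036,0,0.0017,-0.5]' >/dev/null && python3 pf.py 5 && python3 -m handwheel '[0,0,0,-0.0036,0,0.0017,-0.5]' >/dev/null && python3 pf.py 5 && python3 -m handwheel '[0,0,0,-0.0036,0,0.0017,-0.5]' >/dev/null && python3 pf.py 5 && python3 -m handwheel '[0,0,0,-0.0036,0,0.0017,-0.5]' >/dev/null && python3 pf.py 5 && python3 -m handwheel '[0,0,0,-0.0036,0,0.0017,-0.5]' >/dev/null && python3 pf.py 5
```

```text
21.6 push 0.3 side -0.7 up 0.2 grasp out mm 40.8 z 0.0113 w 0.0473
21.73 push 1.0 side -0.1 up 0.1 grasp out mm 40.0 z 0.0113 w 0.0475
21.85 push 1.5 side 0.6 up -0.7 grasp out mm 39.2 z 0.0113 w 0.0476
21.98 push 1.6 side 0.3 up 0.8 grasp out mm 38.4 z 0.0113 w 0.0476
22.1 push -0.1 side 0.7 up 0.0 grasp out mm 37.6 z 0.0113 w 0.0475
22.23 push 0.3 side -0.0 up 0.1 grasp out mm 36.8 z 0.0113 w 0.0475
22.35 push 3.0 side -0.3 up 0.8 grasp out mm 36.1 z 0.0112 w 0.0473
22.48 push 6.6 side -1.1 up 1.4 grasp out mm 35.7 z 0.0112 w 0.0476
```

```bash
python3 -m handwheel '[0,0,0,-0.0023,0,0.001,-0.5]' >/dev/null && python3 pf.py 13 && python3 -m handwheel '[0,0,0,-0.0018,0,0.0008,-0.5]' >/dev/null && python3 pf.py 13 && python3 -m handwheel '[0,0,0,-0.0018,0,0.0008,-0.5]' >/dev/null && python3 pf.py 13 && python3 -m handwheel '[0,0,0,-0.0014,0,0.0006,-0.5]' >/dev/null && python3 pf.py 13 && python3 -m handwheel '[0,0,0,-0.0014,0,0.0006,-0.5]' >/dev/null && python3 pf.py 13 ; python3 -m handwheel '[0,0,0,0,0,0,-0.5]' >/dev/null; python3 pf.py 13
```

```text
22.6 push 8.6 side -0.7 up 2.3 grasp out mm 35.6 z 0.0112 w 0.0473
22.73 push 9.1 side -0.7 up 2.3 grasp out mm 35.5 z 0.0112 w 0.0474
22.85 push 11.8 side -1.6 up 3.6 grasp out mm 35.4 z 0.0112 w 0.0477
22.98 push 13.0 side -2.1 up 3.1 grasp out mm 35.4 z 0.0112 w 0.0478
23.1 push 12.4 side -2.2 up 3.1 grasp out mm 35.4 z 0.0112 w 0.0474
```

```bash
python3 -m handwheel '[0,0,0,-0.0016,0,0.0007,-0.5]' >/dev/null && python3 pf.py 15 && python3 -m handwheel '[0,0,0,-0.0016,0,0.0007,-0.5]' >/dev/null && python3 pf.py 15 ; python3 -m handwheel '[0,0,0,0,0,0,-0.5]' >/dev/null; python3 pf.py 15
```

```text
23.23 push 15.2 side -2.3 up 3.9 grasp out mm 35.3 z 0.0112 w 0.0474
23.35 push 14.0 side -2.9 up 3.1 grasp out mm 35.3 z 0.0112 w 0.0472
```

```bash
python3 -m handwheel '[0,0,0,-0.0016,0,0.0007,-0.5]' >/dev/null ; python3 pf.py 15; python3 -m handwheel '[0,0,0,0,0,0,-0.5]' >/dev/null; python3 pf.py 15;  python3 -m handwheel '[0,0,0,0,0,0,-0.5]' >/dev/null; python3 pf.py 15
```

```text
23.48 push 16.6 side -3.1 up 4.8 grasp out mm 35.2 z 0.0112 w 0.0474
23.6 push 15.4 side -2.6 up 3.6 grasp out mm 35.2 z 0.0111 w 0.0473
23.73 push 15.3 side -1.7 up 3.8 grasp out mm 35.2 z 0.0111 w 0.0471
```

```bash
python3 -m handwheel '[0,0,0,0,0,0,0.3, 0,0,0,0,0,0,0.7, 0,0,0,0,0,0,0.7, 0,0,0,0,0,0,0.7, 0,0,0,0.02,0,-0.05,0.7, 0,0,0,0.03,0,-0.15,0.7, 0,0,0,0.06,0,-0.25,0.7, 0,0,0,0.1,0,-0.25,0.7]'; python3 -m handwheel '[0,0,0,0.15,0,-0.2,0.7, 0,0,0,0.15,0,-0.2,0.7, 0,0,0,0,0,0,0.7]'
python3 - <<'E'
from h import *
w=save('wrist','w5.png');a=save('scene','s5.png')[:,:,::-1]
A=cv2.resize(a[90:230,185:345],(400,350),interpolation=cv2.INTER_CUBIC)
B=cv2.resize(a[140:177,190:240],(400,350),interpolation=cv2.INTER_CUBIC)
W=cv2.resize(w[:,:,::-1],(400,250)); bot=np.zeros((250,800,3),np.uint8); bot[:,:400]=W
cv2.imwrite('pics/c5.png',np.vstack([np.hstack([A,B]),bot]))
for f in('s4','s5'):
    a=cv2.imread(f'pics/{f}.png').astype(int)
    print(f,a[148:166,215:218,2].mean(1).astype(int),a[150:166,208:211,2].mean(1).astype(int))
E
```

```text
t: 24.72
ee_pos: [0.4295, -0.0653, 0.1223]
eef_rot: [180.0, 25.0, 72.3]
force: [2.0, -0.4, 0.3]
grip_width: 0.0725
gripper_force: 0.0
t: 25.1
ee_pos: [0.458, 0.0206, 0.1692]
eef_rot: [179.8, 24.9, 72.6]
force: [0.1, 0.1, 0.4]
grip_width: 0.0728
gripper_force: 0.0
s4 [138 138 138 133 127 120 117 120 126 127 119 105  92  88  87  93  93  93] [ 89  92  89  99 115 127 134 139 135 122 111 106  96  88  86  88]
s5 [136 136 136 134 127 118 116 121 123 124 118 103  91  89  88  90  91  91] [ 89  87  88  98 114 128 133 140 134 121 109 103  96  89  87  86]
```

View pics/c5.png

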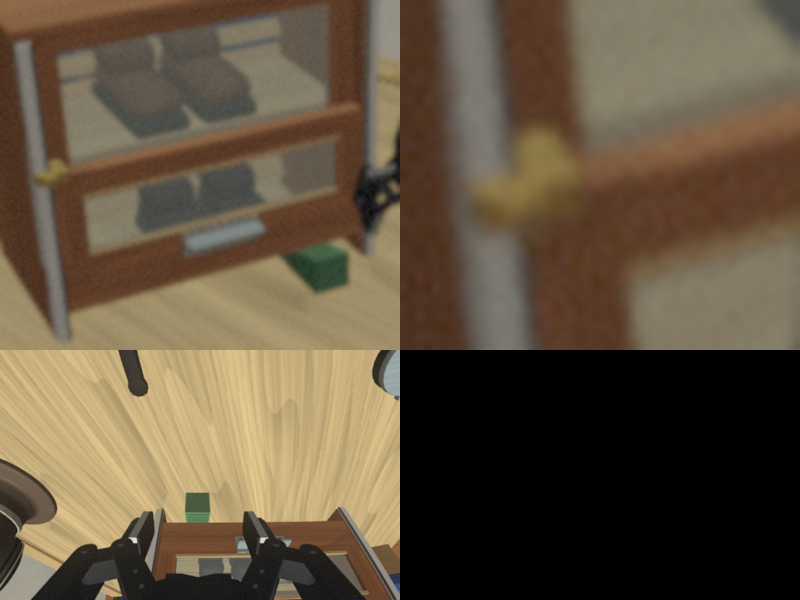

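The wedge is jammed squarely under the sash beside the ledge. The sash top is at the clip, the clip's pixels are unchanged, and the arm is clear of everything, so I hand in.

```bash
python3 -c "
from station import *
print(close_job())"
```

```text
the job is handed in; nothing more can be done
None
```

The job is handed in: the sash was raised until it touched the clip (about 3 N on it, clip unmoved), the wedge was jammed squarely under it at about 15 N of push and let go, and no bystander was seen to move.

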